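Draw the core rod of a sinker mould to its mark and hold it

ROBOT

A 7-joint arm with a two-finger parallel gripper is mounted at the origin on the work surface. World frame = base frame: x ahead of the robot, y to its left, z up, the work surface at z = 0. Lengths are in m, angles in rad, forces in N, time in s.
With the tool pointing down it reaches from about 0.35 to 0.9 m from the base axis. Payload 8.1 kg.
Tool frame: the origin (TCP) lies at the very end of the fingers, on their centre line; the grasp point (between the pads) lies 19 mm behind it (arm.grasp_offset is the distance from the TCP to the grasp point, in m); z points along the fingers, y is the line along which they close (so a half turn about z gives the same grasp; the last joint's range is limited). The gripper opens to 85 mm and grips with 20 to 120 N. Pads are 22 mm wide; open, the fingers measure 114 mm over their backs; the gripper's body (76 mm by 85 mm) begins 54 mm behind the grasp point. The pads swing forward as they close: fully open they stand 13 mm farther back than shut.
Start: joints at [-1.206, 0.434, 0.025, 1.573, -0.012, 1.134, -0.075], TCP at [0.282, 0.558, 0.231] pointing down, gripper open.
Joint ranges: [-2.62, 2.62], [-0.44, 2.09], [-1.27, 1.32], [0.08, 2.57], [-1.32, 4.46], [0.12, 2], [-2.74, 2.74]. Speed limits (rad/s): [2.22, 2.22, 3.01, 3.01, 3.14, 3.14, 3.14].

INTERFACE

Orientations are given as a unit quaternion [x, y, z, w].
In Python, from plant import arm, cams, order, nets gives the robot as it stands.
- The arm moves only by the shell command python3 -m jog 'ROWS' [FORCE]. ROWS is JSON, a list of rows, each a list of 5 numbers: the shift along the tool's x, y, z in m, then the turn about the tool's z in degrees, then the opening, from 0 (shut) to 1 (fully open). A call has 1 to 20 rows; each row is the pose to reach, as a shift and turn from the pose commanded when the call began, along the tool's axes at that moment; what a row does not reach only later rows make up. A row lasts 1/10 s, in which the tool goes at most 50 mm and 8.59 degrees, less where a joint would pass 70% of its speed; a pose out of reach is approached as far as the arm can. A call with a gripper value outside its range is refused whole. The fingers move at their own pace and stop on an object; FORCE is the grip in N (left out, the last holds). Time passes only in rows, so rows that repeat a pose let the fingers close. It gives the time, the measured TCP pose, the force, the opening and the grip force at its end, in the units of the state.
- arm.get_state(): the state, without advancing time (a new reading comes with each control period).
- cams.read_camera(name): name is "side" or "top"; returns the picture (420x560x3 uint8, red, green, blue); there is no depth.
- cams.camera_params(name): a dict with "mtx" (3x3 intrinsics, pixels), "pose" (4x4, takes a point from camera to world coordinates). Camera axes: x right, y down, z forward; pixel columns grow to the right and rows downward; lengths in m; the calibration is good to about 2 mm. A picture is of the moment at which its call begins. camera_params takes no time and is no camera call.
- order.hand_in(): hands the job in; it is judged then, once.
Trained networks look in the newest picture that a camera, given by its name, has taken for a name from the list of things; names that differ only in an ending like _2 or _b are one class to them, and where a whole thing is asked for, a point or a joint stands for the part that bears it (a point fixed in the world has none). Each returns a list of dicts, best first, with "p" (0 to 1); they miss things now and then, are a little off and sometimes report something else, mostly with a low value. They report only what shows in the picture. A call takes as long as a camera call. They do not tell look-alikes from the thing itself.
- nets.regions_of(camera, query): "pixels" (420x560 bool, what is visible of it) and "extent" ([left, top, width, height] in pixels, round what is visible of it).
- nets.mark_of(camera, query): "xy" ([column, row] in pixels: a listed point, or the origin of a listed thing).
The state is a dict: "time": time; "joints": joint angles; "joint_vel": joint speeds; "joint_efforts": joint torques, N m; "tool_pos": TCP position; "ee_rot": TCP orientation; "force": force on the tool from outside, world axes, zero at the start; "wrist_torque": the same for the moment, N m; "finger_gap": opening from 0.0 (shut) to 1.0 (fully open); "grip_force": force on a finger pad.
Only numpy, scipy, OpenCV 4.12 (cv2) and the standard library are available. Lean on these libraries where they do the work, as an engineer would, in place of code of your own. Each camera call takes 0.05 s, during which the arm holds its last target. There are 200 camera calls.

TASK

Switch the hotplate off by pressing its red button right down, then grip the black knob of the core rod and draw the rod straight up along its slanting bore, without forcing it sideways, until the whole yellow band stands just clear of the mould's top face, by less than a finger's width (about 15 mm). Do not pull the rod right out: finish still holding it steady at that height, in line with the bore, so that the casting can be inspected. Leave the cobalt jar, the lead ingot and the two bell sinkers where they stand.

Things in the scene. Friction and masses are not known exactly. Their poses are not given: they have to be found in the camera images.
- hotplate: low steel hotplate, 220 (its x) by 340 (its y) by 55 mm high, standing fixed on the bench. Origin: centre of its underside; z up. A dark cooking plate covers its +y part (top 55 mm above the bench); the red button is at its -y end.
- stop_button_top (a point): centre of the top of the red round push button, 32 mm across, in a black housing on the top of the hotplate; pressed straight down, travel 6 mm, about 5 N when fully down, springs back.
- stop_button (a joint): how far the red button is pressed: 0 out, 0.006 m fully down.
- mould: aluminium block 60 x 60 x 85 mm tall, fixed on the hotplate, leaning 15 degrees from vertical, its top roughly towards the robot. Origin: centre of the bore's mouth in its top face, about 155 mm above the bench; z: the bore's axis, pointing out of the mouth (up, leaning towards the robot); x, y along the block's sides. The round bore is 13 mm wide, 75 mm deep, closed below.
- core_rod: loose steel rod 12 mm thick, about 0.2 kg, at first fully home in the bore. Origin: centre of its lower end; z along the rod to the knob. Yellow band 30 to 40 mm from the lower end, at first hidden: its lower edge clears the mouth at 45 mm of draw. Round black knob 26 mm across, 93 to 125 mm from the lower end, at first 18 mm above the mould. Only the grip keeps it up.
- jar: cobalt blue glass jar with steel lid, 64 mm across, 90 mm tall, loose on the bench. Origin: centre of its underside.
- ingot: grey lead ingot, 110 by 50 by 26 mm, lying loose on the bench. Origin: centre of its underside.
- sinker_a: grey bell-shaped lead sinker, 50 mm across at the foot, 52 mm tall, standing loose on the bench. Origin: centre of its underside.
- sinker_b: a second bell-shaped sinker like sinker_a.
There are look-alikes about, which are no part of the job. What is meant by the core_rod is not brown, pink or turquoise, and is the smaller of those in its own colour.

How it is judged:
By the outcome, as a careful person would: the job done as asked, in the order asked, and still so for the second after the job is handed in, while the arm keeps its last pose, push and grip.
It also fails if it takes over 42 s, if anything falls off the work surface, if the arm or the gripper's body presses on something with over 40 N, if the wrist force passes 120 N, or if a joint passes its speed limit or range.

## Working session

There is one attempt and no reset: what is moved stays moved. The work goes in short steps, Python scripts to look and compute and a shell command to move; the robot and the scene stay as the last step left them, time stands still between calls to the robot, and variables do not carry over. Pictures are saved under pics/ and viewed, at most 10 in all, crops included, and the job is handed in when it is done.

```bash
mkdir -p pics; ls; python3 - <<'E'
from plant import arm,cams,nets
import cv2,numpy as np
for c in("side","top"):
    im=cams.read_camera(c); cv2.imwrite(f"pics/{c}0.png",im[:,:,::-1])
    p=cams.camera_params(c); print(c,np.round(p["mtx"],1).tolist(),np.round(p["pose"],4).tolist())
    for q in("core_rod","mould","stop_button_top","hotplate"):
        print(q,[(np.round(d["xy"],1).tolist(),round(d["p"],2)) for d in nets.mark_of(c,q)])
s=arm.get_state();print({k:np.round(v,3).tolist() for k,v in s.items()},arm.grasp_offset)
E
```

```text
pics
side [[388.3, 0.0, 282.7], [0.0, 388.3, 215.5], [0.0, 0.0, 1.0]] [[0.9894, -0.0848, 0.1181, 0.4598], [-0.1452, -0.6178, 0.7728, -0.624], [0.0074, -0.7817, -0.6236, 0.6305], [0.0, 0.0, 0.0, 1.0]]
core_rod [([162.4, 241.9], 0.92), ([406.2, 271.2], 0.9), ([332.9, 191.8], 0.7), ([158.5, 350.3], 0.7)]
mould [([294.0, 197.7], 0.9)]
stop_button_top [([322.9, 286.8], 0.71)]
hotplate [([300.2, 264.8], 0.92)]
top [[448.3, 0.0, 271.3], [0.0, 448.3, 216.4], [0.0, 0.0, 1.0]] [[-0.0241, -0.992, 0.124, 0.416], [-0.9996, 0.0217, -0.0206, 0.0073], [0.0178, -0.1244, -0.9921, 1.1483], [0.0, 0.0, 0.0, 1.0]]
core_rod [([346.5, 321.5], 0.87), ([175.8, 155.4], 0.68), ([235.6, 329.3], 0.62), ([250.1, 193.9], 0.6), ([295.5, 124.0], 0.59)]
mould [([252.7, 199.8], 0.63)]
stop_button_top [([328.4, 189.9], 0.57)]
hotplate [([280.2, 208.9], 0.93)]
{'time': 0.5, 'joints': [-1.206, 0.435, 0.025, 1.573, -0.012, 1.134, -0.075], 'joint_vel': [0.001, 0.0, 0.001, -0.001, 0.001, -0.001, 0.0], 'joint_efforts': [-0.002, -66.977, 1.022, -31.632, 0.015, 0.003, 0.0], 'tool_pos': [0.282, 0.558, 0.231], 'ee_rot': [0.232, 0.973, -0.0, 0.0], 'force': [-0.254, -0.22, 0.311], 'wrist_torque': [0.029, -0.053, -0.009], 'grip_force': 0.0, 'finger_gap': 1.0} 0.0187
```

View pics/side0.png

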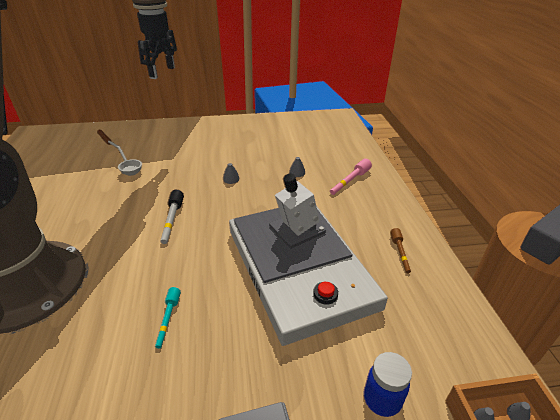

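View pics/top0.png

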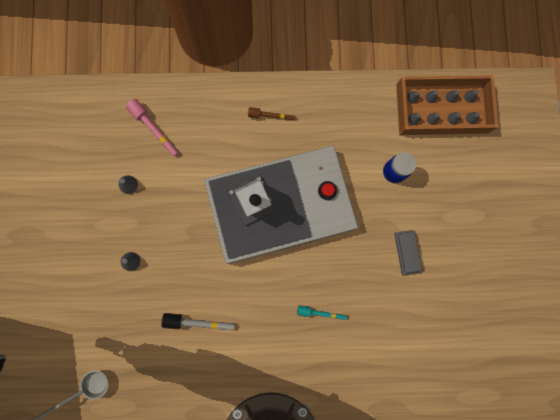

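The core_rod candidates in the side view are:
- grey rod with black knob lying on the bench at (172,215), which is longer
- knob in the mould at (291,184)
- turquoise at (168,318)
- pink at (352,176)
- brown at (400,250)

I choose the one in the mould. The button is at side (325,291) and top (328,190).

```bash
cat > h.py <<'E'
import numpy as np,cv2
from plant import arm,cams,nets
P={c:cams.camera_params(c) for c in("side","top")}
def proj(c,X):
    p=P[c];T=np.linalg.inv(p["pose"]);Y=np.atleast_2d(X)@T[:3,:3].T+T[:3,3];Y=Y@p["mtx"].T;return Y[:,:2]/Y[:,2:]
def ray(c,uv):
    p=P[c];d=p["pose"][:3,:3]@np.linalg.solve(p["mtx"],[*uv,1]);return p["pose"][:3,3],d/np.linalg.norm(d)
def tri(a,b):
    A=np.zeros((3,3));B=np.zeros(3);L=[ray("side",a),ray("top",b)]
    for o,d in L:
        M=np.eye(3)-np.outer(d,d);A+=M;B+=M@o
    x=np.linalg.solve(A,B);return x,[np.linalg.norm(np.cross(x-o,d)) for o,d in L]
def onz(c,uv,z):
    o,d=ray(c,uv);return o+d*(z-o[2])/d[2]
E
cat > m.py <<'E'
from h import *
im={};mk={};bt={}
for c,kn,bx in(("side",(291,184),(326,291)),("top",(256,200),(328,190))):
    im[c]=cams.read_camera(c)
    for q in("mould","core_rod"):
        R=nets.regions_of(c,q); 
        R=min(R,key=lambda d:np.hypot(d["extent"][0]+d["extent"][2]/2-kn[0],d["extent"][1]+d["extent"][3]/2-kn[1]))
        mk[c,q]=R["pixels"];print(c,q,R["extent"],R["p"],R["pixels"].sum())
    h=im[c].astype(int);r=(h[...,0]>120)&(h[...,1]<70)&(h[...,2]<70)
    w=np.zeros_like(r);w[bx[1]-18:bx[1]+18,bx[0]-18:bx[0]+18]=1
    r&=w;ys,xs=np.nonzero(r);bt[c]=(xs.mean(),ys.mean());print("button",bt[c],xs.min(),xs.max(),ys.min(),ys.max())
print(tri(bt["side"],bt["top"]))
np.savez("mk.npz",**{c+"_"+q:v for (c,q),v in mk.items()},**im)
row=[]
for c,(x,y) in(("side",(297,208)),("top",(256,200))):
    a=cv2.resize(im[c][y-42:y+42,x-48:x+48][:,:,::-1],None,fx=4,fy=4,interpolation=2)
    for q,col in(("mould",(0,255,0)),("core_rod",(255,0,255))):
        m=cv2.resize(mk[c,q][y-42:y+42,x-48:x+48].astype(np.uint8),None,fx=4,fy=4,interpolation=0)
        cv2.drawContours(a,cv2.findContours(m,0,2)[0],-1,col,1)
    row.append(a)
cv2.imwrite("pics/crop1.png",np.hstack(row))
E
python3 m.py
```

```text
side mould [274.5, 184.5, 43.1, 50.3] 0.56 1431
side core_rod [282.3, 172.7, 15.3, 22.8] 0.73 217
button (np.float64(325.7374301675978), np.float64(288.0)) 318 334 282 296
top mould [237.8, 180.8, 33.7, 37.4] 0.75 693
top core_rod [245.8, 109.2, 44.6, 9.1] 0.74 199
button (np.float64(327.7107438016529), np.float64(189.27272727272728)) 322 334 184 195
(array([ 0.61497866, -0.15501577,  0.06827191]), [np.float64(9.978681945976239e-05), np.float64(9.978681945967211e-05)])
```

View pics/crop1.png

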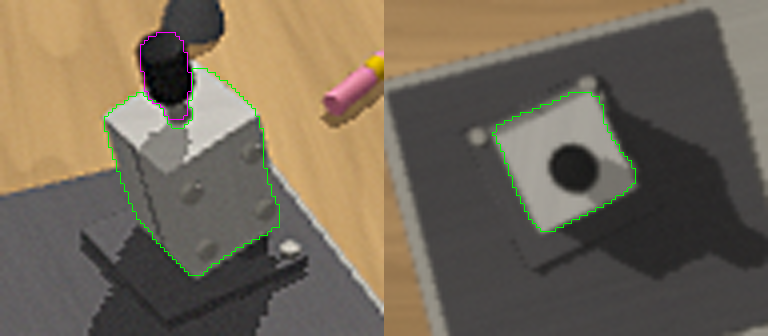

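The left crop shows the black knob on a steel rod standing in the mould, at side pixels about (290,190). The right crop shows its top at about (256,200). It is the short grey one, so this is the core_rod. Next I fit the model to the masks.

```bash
cat > fit.py <<'E'
from h import *
from scipy.optimize import minimize
from scipy.spatial.transform import Rotation as Ro
import sys
D=np.load("mk.npz");S=6
boxes={"side":(250,160),"top":(210,160)};W=90
tt=np.linspace(0,2*np.pi,24,endpoint=False);cir=np.c_[np.cos(tt),np.sin(tt)]
def cyl(r,a,b): return np.r_[np.c_[r*cir,np.full(24,a)],np.c_[r*cir,np.full(24,b)]]
blk=np.array([[i*.03,j*.03,k] for i in(-1,1) for j in(-1,1) for k in(0,-.085)])
knob=cyl(.013,.018,.050);rod=cyl(.006,0,.018)
def R(az,tilt,spin): return Ro.from_euler("ZYZ",[az,tilt,spin-az])
def ras(c,p,parts):
    m=np.zeros((W*S,W*S),np.uint8);r=R(*p[3:6])
    for q in parts:
        uv=(proj(c,r.apply(q)+p[:3])-boxes[c]+.5)*S
        cv2.fillConvexPoly(m,cv2.convexHull(np.round(uv).astype(np.int32)),1)
    return cv2.resize(m.astype(np.float32),(W,W),interpolation=cv2.INTER_AREA)
def crop(m,c): x,y=boxes[c];return m[y:y+W,x:x+W].astype(np.float32)
T={}
rs=crop(D["side_core_rod"],"side");ms=crop(D["side_mould"],"side");T["side"]=(np.maximum(ms,rs),[blk,knob,rod])
T["sk"]=(rs,None)
g=D["top"].max(2);dk=np.zeros(g.shape,bool);dk[190:211,246:267]=g[190:211,246:267]<90
mt=crop(D["top_mould"]|dk,"top");T["top"]=(mt,[blk,knob,rod]);n,l=cv2.connectedComponents(crop(dk,"top").astype(np.uint8))
T["tk"]=((l==l[200-160,256-210]).astype(np.float32),[knob])
def cost(p,full=False):
    e=[np.abs(ras("side",p,[blk,knob,rod])-T["side"][0]).sum(),np.abs(ras("top",p,[blk,knob,rod])-mt).sum(),
       2*np.abs(ras("side",p,[knob,rod])-rs).sum(),2*np.abs(ras("top",p,[knob])-T["tk"][0]).sum()]
    if full:return e
    return sum(e)+10*((p[2]-.155)/.002)**2+10*((p[4]-np.radians(15))/np.radians(.7))**2
x0=onz("top",(256,199),.17);best=[]
for az in np.radians([150,180,210]):
  for sp in np.radians([0,25,50,75]):
    p0=np.array([x0[0],x0[1],.155,az,np.radians(15),sp])
    sx=np.vstack([p0]+[p0+d for d in np.diag([.01,.01,.004,.3,.03,.25])])
    r=minimize(cost,p0,method="Nelder-Mead",options=dict(initial_simplex=sx,maxiter=700,xatol=1e-5,fatol=.05));best.append(r)
best.sort(key=lambda r:r.fun)
for r in best[:4]: print(round(r.fun,1),np.round(r.x[:3],4),np.round(np.degrees(r.x[3:]),1),np.round(cost(r.x,1)))
p=best[0].x;r=R(*p[3:]);print("axis",r.apply([0,0,1]),"x",r.apply([1,0,0]),"knob centre",p[:3]+r.apply([0,0,.034]))
E
time python3 fit.py
```

```text
340.8 [0.5811 0.026  0.1576] [206.2  15.1  23.6] [136.  65.  94.  30.]
341.2 [0.581  0.0261 0.1579] [206.9  15.1  23.7] [130.  67.  91.  32.]
341.5 [0.5811 0.0259 0.1578] [208.4  15.1  23.1] [126.  70.  93.  33.]
342.5 [0.5813 0.026  0.1577] [206.5  15.   23.3] [135.  66.  94.  31.]
axis [-0.23385224 -0.11498532  0.96544886] x [0.8853011  0.38531818 0.26033028] knob centre [0.57311319 0.02204097 0.19040267]
real	0m9.609s
user	0m9.977s
sys	0m0.089s
```

```bash
cat >> h.py <<'E'
from scipy.spatial.transform import Rotation as Ro
def go(target,yaw=None):
    s=arm.get_state();r=Ro.from_quat(s["ee_rot"]);d=r.inv().apply(np.array(target)-s["tool_pos"])
    y=r.apply([0,1,0]);a=np.degrees(np.arctan2(y[1],y[0]))
    t=None if yaw is None else -((yaw-a+90)%180-90)
    print("t",round(s["time"],2),"pos",np.round(s["tool_pos"],4),"F",np.round(s["force"],1),"gap",round(s["finger_gap"],3),"grip",s["grip_force"],"rows",np.round(d,4),"turn",t,"z",np.round(r.apply([0,0,1]),3))
E
python3 -c "
from h import *
go([.615,-.155,.26],114.5)"
```

```text
t 0.8 pos [0.2819 0.5579 0.2313] F [-1.   0.6 -0.9] gap 0.998 grip 0.0 rows [-0.6188 -0.486  -0.0287] turn -51.31041216995817 z [ 0.  0. -1.]
```

```bash
python3 -m jog '[[-0.02,-0.015,-0.03,0,0],[-0.619,-0.486,-0.03,-51.3,0],[-0.619,-0.486,-0.03,-51.3,0],[-0.619,-0.486,-0.03,-51.3,0],[-0.619,-0.486,-0.03,-51.3,0],[-0.619,-0.486,-0.03,-51.3,0],[-0.619,-0.486,-0.03,-51.3,0],[-0.619,-0.486,-0.03,-51.3,0],[-0.619,-0.486,-0.03,-51.3,0],[-0.619,-0.486,-0.03,-51.3,0],[-0.619,-0.486,-0.03,-51.3,0],[-0.619,-0.486,-0.03,-51.3,0],[-0.619,-0.486,-0.03,-51.3,0],[-0.619,-0.486,-0.03,-51.3,0],[-0.619,-0.486,-0.03,-51.3,0],[-0.619,-0.486,-0.03,-51.3,0],[-0.619,-0.486,-0.03,-51.3,0],[-0.619,-0.486,-0.03,-51.3,0],[-0.619,-0.486,-0.03,-51.3,0],[-0.619,-0.486,-0.03,-51.3,0]]' 30
python3 -c "
from h import *
go([.615,-.155,.09],114.5)"
```

```text
time: 2.8
tool_pos: [0.615, -0.1534, 0.2613]
ee_rot: [-0.213, 0.977, 0.001, 0.0]
force: [0.2, 1.1, 0.2]
finger_gap: -0.004
grip_force: 0.0
t 2.8 pos [ 0.615  -0.1534  0.2613] F [0.2 1.1 0.2] gap -0.004 grip 0.0 rows [ 0.0007 -0.0017  0.1713] turn 0.09595649408811369 z [-0.     0.001 -1.   ]
```

```bash
python3 -m jog '[[0,0,0.05,0,0],[0,0,0.1,0,0],[0,0,0.15,0,0],[0,0,0.17,0,0],[0,0,0.17,0,0],[0,0,0.17,0,0]]'
python3 - <<'E'
from h import *
go([.615,-.155,.068],114.5)
row=[]
for c,(x,y) in(("side",(325,280)),("top",(320,190))):
    i=cams.read_camera(c);row.append(cv2.resize(i[y-42:y+42,x-48:x+48][:,:,::-1],None,fx=4,fy=4,interpolation=2))
cv2.imwrite("pics/btn.png",np.hstack(row))
E
```

```text
time: 3.4
tool_pos: [0.6157, -0.154, 0.0923]
ee_rot: [-0.213, 0.977, 0.0, 0.0]
force: [0.1, 0.1, 0.3]
finger_gap: -0.001
grip_force: 0.0
t 3.4 pos [ 0.6157 -0.154   0.0923] F [0.1 0.1 0.3] gap -0.001 grip 0.0 rows [ 0.0011 -0.0007  0.0243] turn 0.08332326620727315 z [ 0.001  0.    -1.   ]
```

View pics/btn.png

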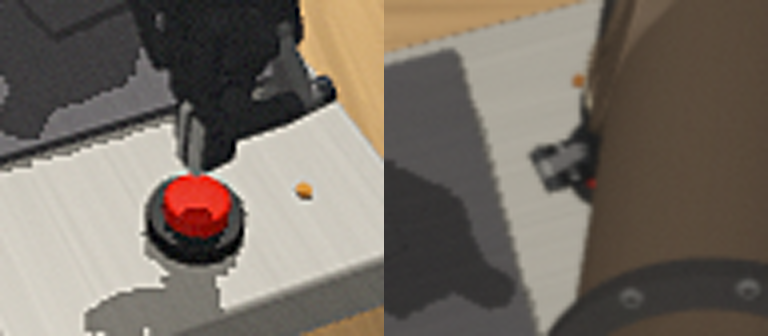

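The left crop shows the closed tip at about (327,272), just above the red button at (325,288). I'll descend slowly.

```bash
python3 -m jog '[[0,0,0.01,0,0],[0,0,0.018,0,0],[0,0,0.02,0,0],[0,0,0.022,0,0],[0,0,0.022,0,0]]'; python3 -m jog '[[0,0,0.001,0,0],[0,0,0.003,0,0],[0,0,0.003,0,0]]'
```

```text
time: 4.0
tool_pos: [0.6149, -0.1551, 0.0691]
ee_rot: [-0.212, 0.977, 0.0, -0.0]
force: [-1.2, -0.2, 0.7]
finger_gap: -0.002
grip_force: 0.7
time: 4.3
tool_pos: [0.6152, -0.1552, 0.0663]
ee_rot: [-0.212, 0.977, -0.0, 0.0]
force: [-1.3, -0.2, 2.8]
finger_gap: 0.001
grip_force: 1.5
```

```bash
python3 -m jog '[[0,0,0.001,0,0],[0,0,0.002,0,0],[0,0,0.003,0,0],[0,0,0.003,0,0]]'; python3 -m jog '[[0,0,0.001,0,0],[0,0,0.002,0,0],[0,0,0.002,0,0]]'
```

```text
time: 4.7
tool_pos: [0.6153, -0.1552, 0.0634]
ee_rot: [-0.212, 0.977, -0.0, 0.0]
force: [-1.8, 0.3, 5.5]
finger_gap: -0.001
grip_force: 2.3
time: 5.0
tool_pos: [0.6154, -0.1552, 0.0629]
ee_rot: [-0.212, 0.977, 0.0, 0.0]
force: [-5.9, 1.7, 19.8]
finger_gap: 0.002
grip_force: 9.6
```

The force rose to 5.5 N and then jumped to 20 N against the stop, so the button is fully down. I retreat and go above the knob.

```bash
python3 -m jog '[[0,0,-0.05,0,0],[0,0,-0.1,0,0],[0,0,-0.15,0,0.5],[0,0,-0.197,0,0.8],[0,0,-0.197,0,0.8],[0,0,-0.197,0,0.8]]'
python3 -c "
from h import *
go([.5727,.0222,.26],114.5)"
```

```text
time: 5.6
tool_pos: [0.6158, -0.1551, 0.2593]
ee_rot: [-0.212, 0.977, -0.0, 0.001]
force: [-0.2, -0.2, -0.5]
finger_gap: 0.678
grip_force: 0.0
t 5.6 pos [ 0.6158 -0.1551  0.2593] F [-0.2 -0.2 -0.5] gap 0.678 grip 0.0 rows [-0.0343  0.1792 -0.0008] turn 0.002836301289619314 z [ 0.003 -0.    -1.   ]
```

```bash
python3 -m jog '[[-0.01,0.05,0,0,0.8],[-0.02,0.1,0,0,0.8],[-0.03,0.15,0,0,0.8],[-0.034,0.179,0,0,0.8],[-0.034,0.179,0,0,0.8],[-0.034,0.179,0,0,0.8]]'
python3 - <<'E'
from h import *
go([.5727,.0222,.173],114.5)
i=cams.read_camera("side");x,y=300,190
np.save("s.npy",i)
from scipy.spatial.transform import Rotation as Ro
a=i.copy()[:,:,::-1].copy()
p0=np.array([.5811,.026,.1576]);r=Ro.from_euler("ZYZ",np.radians([204.5,15.1,23.6-204.5]))
k=6;b=cv2.resize(a[y-50:y+50,x-60:x+60],None,fx=k,fy=k,interpolation=2)
def d(X,col):
    uv=(proj("side",r.apply(X)+p0)-[x-60,y-50]+.5)*k
    cv2.polylines(b,[np.round(uv).astype(int)],True,col,1)
s=.03;d(np.array([[-s,-s,0],[s,-s,0],[s,s,0],[-s,s,0]]),(0,255,0))
d(np.array([[-s,-s,0],[-s,-s,-.085],[s,-s,-.085],[s,-s,0]]),(0,255,0))
t=np.linspace(0,6.28,30);
for z in(.018,.05): d(np.c_[.013*np.cos(t),.013*np.sin(t),0*t+z],(255,0,255))
cv2.imwrite("pics/ov.png",b)
E
```

```text
time: 6.2
tool_pos: [0.5711, 0.0226, 0.2568]
ee_rot: [-0.213, 0.977, 0.0, -0.001]
force: [-0.1, 0.1, 0.9]
finger_gap: 0.8
grip_force: 0.0
t 6.2 pos [0.5711 0.0226 0.2568] F [-0.1  0.1  0.9] gap 0.8 grip 0.0 rows [-0.0015 -0.0011  0.0838] turn 0.10750443934111331 z [-0.002 -0.    -1.   ]
```

View pics/ov.png

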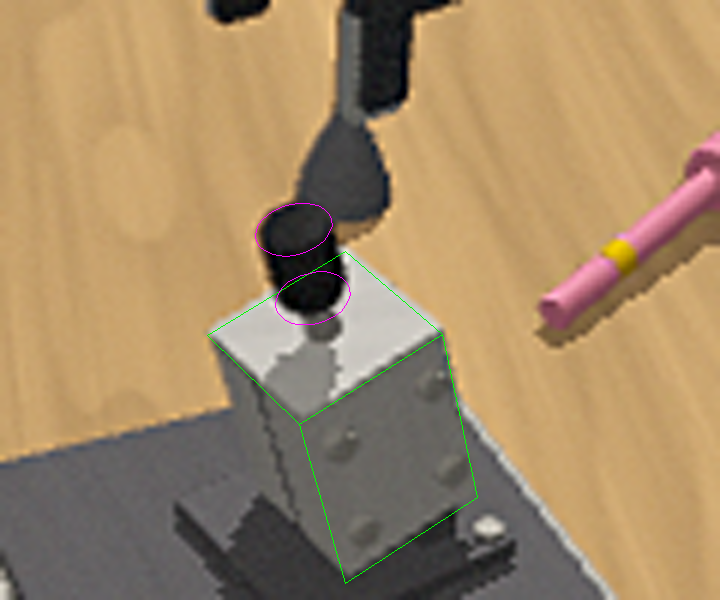

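The overlay fits: mould edges agree within about 1 px and the knob (about (300,190) full image) is within 1–2 mm of the prediction. The fingers are above it, so I descend.

```bash
python3 -m jog '[[0,0,0.03,0,0.8],[0,0,0.06,0,0.8],[0,0,0.075,0,0.8],[0,0,0.085,0,0.8],[0,0,0.085,0,0.8],[0,0,0.085,0,0.8],[0,0,0.085,0,0.8]]'
python3 - <<'E'
from h import *
go([.5727,.0222,.171],114.5)
row=[]
for c,(x,y) in(("side",(300,190)),("top",(256,200))):
    i=cams.read_camera(c);row.append(cv2.resize(i[y-42:y+42,x-48:x+48][:,:,::-1],None,fx=4,fy=4,interpolation=2))
cv2.imwrite("pics/pre.png",np.hstack(row))
E
```

```text
time: 6.95
tool_pos: [0.5726, 0.0216, 0.1743]
ee_rot: [-0.212, 0.977, -0.0, 0.001]
force: [0.6, 0.2, -0.3]
finger_gap: 0.799
grip_force: 0.0
t 6.95 pos [0.5726 0.0216 0.1743] F [ 0.6  0.2 -0.3] gap 0.799 grip 0.0 rows [-0.0003  0.0005  0.0033] turn -0.03891359129974603 z [ 0.002  0.    -1.   ]
```

View pics/pre.png

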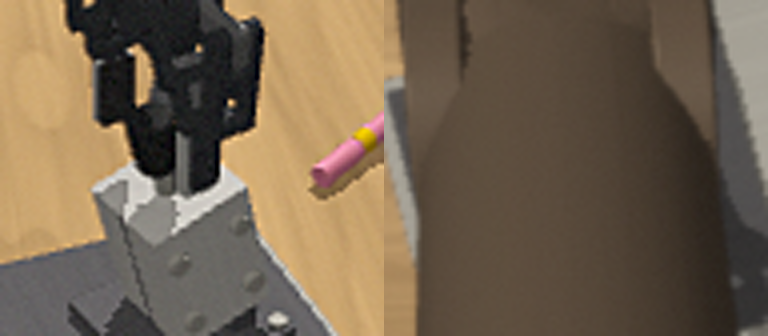

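The fingers straddle the knob in the left crop, at about (296,187) in the full image. I lower 3 mm and close.

```bash
python3 -m jog '[[0,0,0.003,0,0.8],[0,0,0.003,0,0.5],[0,0,0.003,0,0.4],[0,0,0.003,0,0.32],[0,0,0.003,0,0.2],[0,0,0.003,0,0],[0,0,0.003,0,0],[0,0,0.003,0,0]]' 25
python3 -c "
from h import *
go([.5727,.0222,.171]);print(arm.get_state()['wrist_torque'])"
```

```text
time: 7.85
tool_pos: [0.5719, 0.022, 0.1705]
ee_rot: [-0.212, 0.977, 0.0, 0.0]
force: [-0.9, 0.6, 2.9]
finger_gap: 0.297
grip_force: 24.5
t 7.85 pos [0.5719 0.022  0.1705] F [-0.9  0.6  2.9] gap 0.297 grip 24.51804757118225 rows [-0.0008 -0.0001 -0.0005] turn None z [ 0.  0. -1.]
[0.15589585 0.22775887 0.01138619]
```

```bash
python3 -m jog '[[0,0,0,0,0],[0,0,0,0,0],[0.0008,0,-0.0029,0,0],[0.0016,0,-0.0058,0,0],[0.0026,0,-0.0097,0,0],[0.0026,0,-0.0097,0,0],[0.0026,0,-0.0097,0,0]]' 50
python3 -c "
from h import *
go([.5727,.0222,.171]);s=arm.get_state();print(s['wrist_torque'],Ro.from_quat(s['ee_rot']).inv().apply(s['force']))"
```

```text
time: 8.55
tool_pos: [0.5695, 0.0208, 0.1801]
ee_rot: [-0.212, 0.977, -0.0, 0.0]
force: [0.2, 0.7, -0.4]
finger_gap: 0.288
grip_force: 49.1
t 8.55 pos [0.5695 0.0208 0.1801] F [ 0.2  0.7 -0.4] gap 0.288 grip 49.07990634441376 rows [-0.0035 -0.      0.0091] turn None z [ 0. -0. -1.]
[ 0.11321896 -0.10028442 -0.00174295] [-0.50437575  0.55649119  0.37064871]
```

```bash
python3 -m jog '[[0.001,0,-0.0039,0,0],[0.0021,0,-0.0077,0,0],[0.0031,0,-0.0116,0,0],[0.0041,0,-0.0155,0,0],[0.0052,0,-0.0193,0,0],[0.0052,0,-0.0193,0,0],[0.0052,0,-0.0193,0,0]]'
python3 - <<'E'
from h import *
go([.5727,.0222,.171]);s=arm.get_state();print(s['wrist_torque'],Ro.from_quat(s['ee_rot']).inv().apply(s['force']))
i=cams.read_camera("side");x,y=295,190
cv2.imwrite("pics/d30.png",cv2.resize(i[y-42:y+42,x-48:x+48][:,:,::-1],None,fx=6,fy=6,interpolation=2))
E
```

```text
time: 9.25
tool_pos: [0.5647, 0.0186, 0.1994]
ee_rot: [-0.212, 0.977, -0.0, 0.0]
force: [0.6, 0.6, -1.9]
finger_gap: 0.291
grip_force: 49.1
t 9.25 pos [0.5647 0.0186 0.1994] F [ 0.6  0.6 -1.9] gap 0.291 grip 49.08882021903992 rows [-0.0088 -0.      0.0284] turn None z [ 0. -0. -1.]
[-0.06436838 -0.02085148  0.00858777] [-0.76586078  0.2959884   1.88245171]
```

View pics/d30.png

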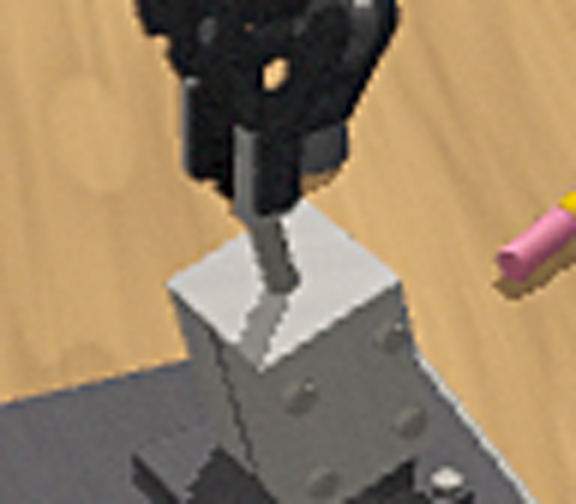

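The crop shows the grey rod following the gripper out of the mouth at about (294,195), with the band still hidden at 30 mm and no side force. I continue to about 51 mm.

```bash
python3 -m jog '[[0.001,0,-0.0039,0,0],[0.0021,0,-0.0077,0,0],[0.0031,0,-0.0116,0,0],[0.0041,0,-0.0155,0,0],[0.0054,0,-0.0203,0,0],[0.0054,0,-0.0203,0,0],[0.0054,0,-0.0203,0,0],[0.0054,0,-0.0203,0,0]]'
python3 - <<'E'
from h import *
go([.5727,.0222,.171]);s=arm.get_state();print(s['wrist_torque'],Ro.from_quat(s['ee_rot']).inv().apply(s['force']))
i=cams.read_camera("side");x,y=295,185
ax=Ro.from_euler("ZYZ",np.radians([204.5,15.1,0])).apply([0,0,1])
for l in(0,.006,.016): print(l,(proj("side",np.array([.5811,.026,.1576])+ax*l)[0]-[x-48,y-42]+.5)*6)
cv2.imwrite("pics/d51.png",cv2.resize(i[y-42:y+42,x-48:x+48][:,:,::-1],None,fx=6,fy=6,interpolation=2))
E
```

```text
time: 10.1
tool_pos: [0.5597, 0.0164, 0.2194]
ee_rot: [-0.212, 0.977, 0.0, -0.0]
force: [0.2, 0.5, -1.0]
finger_gap: 0.29
grip_force: 49.1
t 10.1 pos [0.5597 0.0164 0.2194] F [ 0.2  0.5 -1. ] gap 0.29 grip 49.08087730407715 rows [-0.0142 -0.0001  0.0484] turn None z [-0. -0. -1.]
[-0.03239828 -0.02699051 -0.04883384] [-0.43430009  0.37291185  1.00133798]
0 [280.3774301  316.58277839]
0.006 [277.04780145 304.37303208]
0.016 [271.41923627 283.73308684]
```

View pics/d51.png

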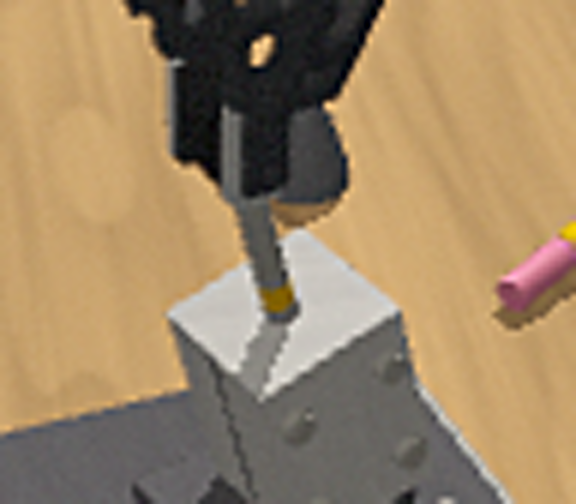

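The whole yellow band shows at about (341,293) in the crop. A thin strip of grey rod lies below it, roughly 5–6 mm clear of the mouth, and the forces are near zero. Let it settle, then hand in.

```bash
python3 -m jog '[[0,0,0,0,0],[0,0,0,0,0],[0,0,0,0,0],[0,0,0,0,0]]' && python3 -c "
from plant import order
print(order.hand_in())"
```

```text
time: 10.55
tool_pos: [0.5598, 0.0164, 0.2196]
ee_rot: [-0.212, 0.977, 0.0, -0.0]
force: [-0.3, -0.3, -1.9]
finger_gap: 0.291
grip_force: 49.1
the job is handed in; nothing more can be done
None
```

I pressed the red button to its stop, then drew the core rod about 51 mm along its bore; it is held steady with the whole yellow band about 5–6 mm clear of the mould, and the job was handed in at about 10.6 s.

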